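Break the lid stay and shut the tool chest

TASK

Shut the wooden tool chest: break the folding lid stay at its knee, then take the lid by its handle and lower it gently, without letting it fall, and press it fully home so that its catch holds it. Leave the things lying around the chest where they are.

Things in the scene. Friction and masses are not known exactly. Their poses are not given: they have to be found in the camera images.
- chest: Dark wooden tool chest, fixed on the bench: 180 deep (x) by 260 wide (y) by 105 mm high to the rim, walls 9 mm, contents below 75 mm. Origin: centre of its underside. Its front (drawer front with two brass knobs) faces its own -x; the lid is hinged along y on the back rim, at +x. The folding stay is at its +y end.
- lid (a joint): Lid's opening angle, rad: 0 shut, 1.396 as held up by the locked stay, which no push on the lid can close. Lid: wooden panel 180 by 260 by 26 mm, about 0.5 kg (varies). Once the stay is broken, friction holds the lid while it stands steep (above about 1.0 rad); lower down it falls by its weight unless held.
- stay_bend (a joint): Bend of the stay's knee, rad: -0.14 locked (past straight, on its stop), 0 straight, positive once broken and folding, about 2.8 with the lid shut. The knee is stiff: a push of about 5 to 8 N breaks it, and it stays by friction where it is left. At a bend of 0.45 the knee has moved some 20 mm and the lid has dropped about 0.05 rad.
- stay_knee (a point): Centre of the stay's knee: a dark steel knuckle 18 mm in diameter, 19 mm wide (along the chest's y), between two flat steel links 71 mm long, 13 mm wide. At the start 40 mm above the rim, 51 mm in front of the hinge. It breaks only back and down, square to the stay: along (0.78, 0, -0.63) in chest axes. The upright lid is close behind: a gripper needs to lean about 45 degrees.
- stay_foot (a point): Lower pivot of the stay, on the inside of the chest's +y end wall, 15 mm below the rim. From here the locked stay rises towards the hinge side at 51 degrees to the horizontal, up to its pivot on the lid; the lower link turns about this point.
- lid_hinge (a point): Middle of the lid's hinge axis, on the chest's back rim, 90 mm from the chest's origin along its +x and 105 mm up; the axis runs along the chest's y.
- lid_handle (a point): Middle of the lid's handle: a round steel bar 12 mm in diameter, 110 mm long, parallel to the hinge, 40 mm off the lid's front edge on two posts 94 mm apart; 220 mm from the hinge axis along the lid, 12 mm outward of the lid's underside. Lid up: the topmost part, about 320 mm high. Shut: in front of the chest, 117 mm high. The bar can turn in the fingers.
- lid_catch (a point): Spring roller catch on the inside of the chest's front wall, at its middle, 9 mm below the rim. It meets a strike under the lid's front rail when the lid is about 0.06 rad open and holds the lid ajar; pressing the handle down with about 8 to 15 N snaps the lid in, and it is then shut at 0.
- paint_jar: Bystander: glass paint jar with red label and white cap, 52 mm in diameter, 70 mm high, loose, standing. Origin: centre of its underside.
- tape_roll: Bystander: yellow tape roll lying flat, 90 mm across, 24 mm high, loose. Origin: centre of its underside.
- screwdriver: Bystander: red-handled screwdriver lying on the bench, 200 mm long along its x, loose. Origin: under its middle.
- parts_tray: Bystander: black divided parts tray 160 by 110 by 35 mm, loose. Origin: centre of its underside.

How it is judged (in metres and radians):
On the way, in this order (a step that is already met when the one before it is completed fails the run):
1. the stay is broken: its knee is bent clearly past straight while the lid is still up (value of joint stay_bend above 0.25 rad and value of joint lid above 0.8 rad), for 0.2 s.
2. the lid has been lowered to within 20 degrees of shut (value of joint lid below 0.35 rad), for 0.1 s.
At the end, for the whole second after the job is handed in: The lid is fully shut and at rest, its front edge within 4 mm of the rim (lid angle under 0.02 rad), the catch engaged; nothing around the chest has moved by 30 mm (value of joint lid below 0.02 rad and velocity of joint lid between -0.05 and 0.05 rad/s and distance of each of paint_jar, tape_roll, screwdriver, parts_tray from where it was at the start of the episode below 0.03 m); the robot touches nothing.
It fails at once if the lid falls: it closes faster than 1.6 rad/s (about a quarter turn a second) while more than 0.1 rad open (velocity of joint lid below -1.6 rad/s and value of joint lid above 0.1 rad).
It fails at once if a bystander (jar, tape roll, screwdriver, parts tray) is moved by 30 mm or more (distance of any of paint_jar, tape_roll, screwdriver, parts_tray from where it was at the start of the episode above 0.03 m).
It also fails if it takes over 58 s, if anything falls off the work surface, if the arm or the gripper's body presses on something with over 40 N, if the wrist force passes 120 N, or if a joint passes its speed limit or range.

ROBOT

A 6-joint arm with a two-finger parallel gripper is mounted at the origin on the work surface. World frame = base frame: x ahead of the robot, y to its left, z up, the work surface at z = 0. Lengths are in mm, angles in rad, forces in N, time in s.
With the tool pointing down it reaches from about 350 to 875 mm from the base axis. Payload 4.2 kg.
Tool frame: the origin (TCP) lies at the very end of the fingers, on their centre line; the grasp point (between the pads) lies 19 mm behind it; z points along the fingers, y is the line along which they close (so a half turn about z gives the same grasp; the last joint's range is limited). The gripper opens to 85 mm and grips with 20 to 120 N. Pads are 22 mm wide; open, the fingers measure 114 mm over their backs; the gripper's body (76 mm by 85 mm) begins 54 mm behind the grasp point. The pads swing forward as they close: fully open they stand 13 mm farther back than shut.
Start: joints at [1.403, 0.385, 0.008, 0, -1.194, -0.259], TCP at [258.691, 568.927, 231.312] pointing down, gripper open.
Joint ranges: [-3.14, 3.14], [-1.21, 2.06], [-1.07, 1.41], [-3.16, 2.05], [-2.99, -0.16], [-3.1, 3.1]. Speed limits (rad/s): [2.79, 2.79, 3.14, 3.14, 3.14, 3.14].

INTERFACE

Orientations are given as a unit quaternion [x, y, z, w].
In Python, from bench import arm gives the robot as it stands.
- The arm moves only by the tool servo_tool, never from a script. Its argument "rows" is a list that holds one entry, the list of rows, each a list of 7 numbers: the finger opening in mm, from 0 to 85.4, then the shift along the tool's x, y, z in mm, then the turn, a rotation vector about the tool's x, y, z in rad. A call has 1 to 10 rows; each row is the pose to reach, as a shift and turn from the pose commanded when the call began, along the tool's axes at that moment; what a row does not reach only later rows make up. A row lasts 1/8 s, in which the tool goes at most 62.5 mm and 10.7 degrees, less where a joint would pass 70% of its speed; a pose out of reach is approached as far as the arm can. A call with a gripper value outside its range is refused whole. The fingers move at their own pace and stop on an object; the grip force is fixed at half the most. Time passes only in rows, so rows that repeat a pose let the fingers close. It gives the time, the measured TCP pose, the force, the opening and the grip force at its end, in the units of the state.
- arm.read_state(): the state, without advancing time (a new reading comes with each control period).
- arm.get_image(name): name is "side" or "top" or "wrist"; returns the picture (420x560x3 uint8, red, green, blue); there is no depth.
- arm.camera_params(name): a dict with "intrinsics" (3x3 intrinsics, pixels), "R" (3x3) and "t" (3): a world point X has camera coordinates R X + t. Camera axes: x right, y down, z forward; pixel columns grow to the right and rows downward; lengths in mm; the calibration is good to about 2 mm. A picture is of the moment at which its call begins: read the wrist's pose just before it. camera_params takes no time and is no camera call; for the wrist camera it gives the pose at the moment of the call.
- arm.job_done(): hands the job in; it is judged then, once.
The state is a dict: "clock": time; "joints": joint angles; "joint_vel": joint speeds; "joint_efforts": joint torques, N m; "position": TCP position; "ee_rot": TCP orientation; "contact_force": force on the tool from outside, world axes, zero at the start; "wrist_torque": the same for the moment, N m; "gripper_width": finger opening in mm; "grasp_force": force on a finger pad.
Only numpy, scipy, OpenCV 4.12 (cv2) and the standard library are available. Lean on these libraries where they do the work, as an engineer would, in place of code of your own. Each camera call takes 0.05 s, during which the arm holds its last target. There are 200 camera calls.

## Working session

There is one attempt and no reset: what is moved stays moved. The work goes in short steps, Python scripts to look and compute and a tool call to move; the robot and the scene stay as the last step left them, time stands still between calls to the robot, and variables do not carry over. Pictures are saved under pics/ and viewed, at most 10 in all, crops included, and the job is handed in when it is done.

Besides the shell and the picture viewer there is one more tool, called as name(argument=value, ...) on one line, values as JSON. servo_tool: Moves the arm, as the interface text tells. Its arguments: {"type":"object","properties":{"rows":{"type":"array"}},"required":["rows"]}

```bash
ls; mkdir -p pics; python3 - <<'E'
from bench import arm
import cv2,numpy as np
for n in ("side","top"):
    cv2.imwrite(f"pics/{n}0.png",arm.get_image(n)[:,:,::-1])
    p=arm.camera_params(n);print(n,p)
s=arm.read_state();print(s)
E
```

```text
pics
side {'intrinsics': array([[389.68714092,   0.        , 286.55678105],
       [  0.        , 389.68714092, 207.27085748],
       [  0.        ,   0.        ,   1.        ]]), 'R': array([[ 0.95783563, -0.28730919,  0.00208325],
       [-0.17057743, -0.57447825, -0.80054861],
       [ 0.23120175,  0.76643863, -0.5992642 ]]), 't': array([-448.85123905,  250.71858495, 1129.01806179])}
top {'intrinsics': array([[540.12050347,   0.        , 288.41111491],
       [  0.        , 540.12050347, 206.75554449],
       [  0.        ,   0.        ,   1.        ]]), 'R': array([[ 3.37164249e-04, -9.99997039e-01,  2.40986937e-03],
       [-9.90814991e-01, -6.59938736e-04, -1.35222844e-01],
       [ 1.35224034e-01, -2.34214239e-03, -9.90812280e-01]]), 't': array([  36.06041863,  478.76201212, 1593.93475769])}
{'clock': 0.1, 'joints': array([ 1.40262367e+00,  3.85484035e-01,  6.75939420e-03, -4.26088652e-04,
       -1.19399628e+00, -2.58585787e-01]), 'joint_vel': array([-0.0003908 , -0.00140689,  0.00404116,  0.00295275,  0.00030871,
        0.00031005]), 'joint_efforts': array([-3.54353961e-04, -3.93321240e+01,  1.88928080e+01,  4.19795349e+00,
       -2.59774104e-03, -2.16090953e-06]), 'position': array([258.48034746, 568.47374546, 230.32843907]), 'ee_rot': array([ 9.77303785e-01, -2.11840380e-01, -1.54333405e-04,  9.70263176e-04]), 'contact_force': array([-0.12314356, -0.19329535, -0.44162944]), 'wrist_torque': array([-0.00129352,  0.00169393, -0.04146569]), 'grasp_force': 0.0, 'gripper_width': 85.37510531010236}
```

View pics/side0.png

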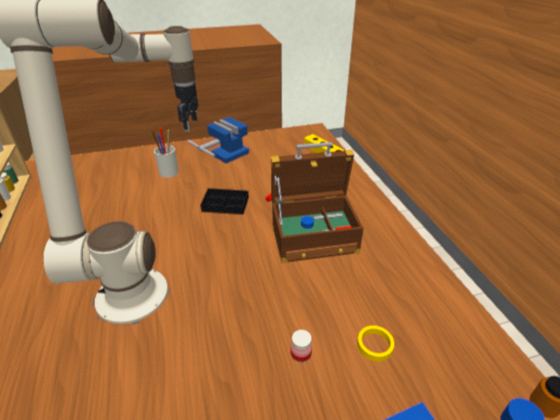

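View pics/top0.png

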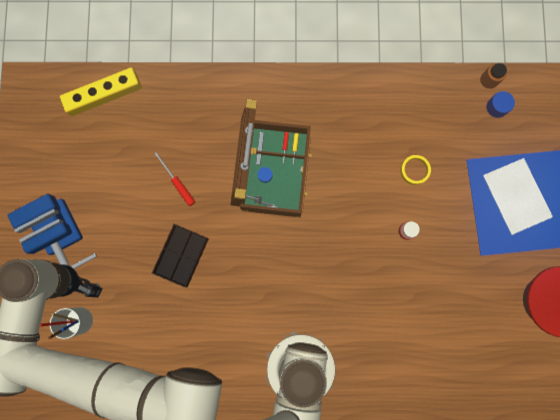

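```bash
python3 - <<'E'
import cv2
a=cv2.imread("pics/top0.png")[90:225,220:320]; b=cv2.imread("pics/side0.png")[130:265,260:370]
a=cv2.resize(a,(400,540),interpolation=cv2.INTER_CUBIC);b=cv2.resize(b,(400,491),interpolation=cv2.INTER_CUBIC)
b=cv2.copyMakeBorder(b,0,49,0,0,cv2.BORDER_CONSTANT)
cv2.imwrite("pics/crop0.png",cv2.hconcat([a,b]))
E
```

```text
(no output)
```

View pics/crop0.png

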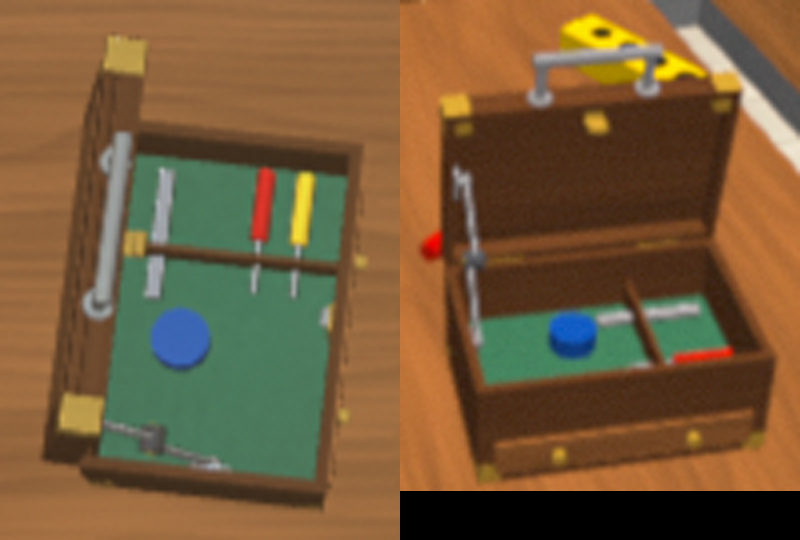

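```bash
cat > h.py <<'E'
import numpy as np
from bench import arm
from scipy.spatial.transform import Rotation as Ro
def proj(n,X,P={}):
    if n not in P: P[n]=arm.camera_params(n)
    p=P[n]; c=p["intrinsics"]@(p["R"]@np.asarray(X,float)+p["t"]); return c[:2]/c[2]
def handle(th): return np.array([90-220*np.cos(th)+12*np.sin(th),0,105+220*np.sin(th)+12*np.cos(th)])
E
python3 - <<'E'
from h import *
from scipy.optimize import least_squares
hd=handle(1.396); e=np.array([0,55,0])
K=None
obs=[("top",hd-e,(251,123.7)),("top",hd+e,(245.5,167.5)),("top",[-90,-130,105],(310,126.7)),("top",[-90,130,105],(302,211.7)),("top",K,(258,199.7)),
("side",K,(280.6,201.5)),("side",hd+e,(297.7,147)),("side",hd-e,(331.5,143.7)),("side",[-90,130,105],(281.5,236.7)),("side",[-90,-130,105],(362.3,227.6))]
def f(p):
    R=Ro.from_euler('z',p[2]).as_matrix();r=[]
    for n,X,u in obs:
        if X is None:X=[39,p[3],145]
        r+=list(proj(n,R@np.array(X,float)+[p[0],p[1],0])-u)
    return np.array(r)
s=least_squares(f,[550,50,1.5,110],loss='soft_l1',x_scale=[10,10,.1,10]);p=s.x
print(p.round(3));print(f(p).reshape(-1,2).round(1))
R=Ro.from_euler('z',p[2]).as_matrix()
for n,X in (("knee",[39,p[3],145]),("handle",hd),("shut",handle(0))): print(n,(R@np.array(X)+[p[0],p[1],0]).round(1))
s=arm.read_state();print(Ro.from_quat(s["ee_rot"]).as_matrix().round(3))
E
```

```text
[588.707  73.958   1.472 108.81 ]
[[-0.2  0.2]
 [ 0.5 -1. ]
 [ 0.5 -1. ]
 [ 0.1  1.4]
 [-0.6 -0.3]
 [-0.3 -0.1]
 [-1.7 -0.6]
 [-0.2 -0.5]
 [-0.4  1.1]
 [ 1.3 -0.3]]
knee [484.3 123.5 145. ]
handle [595.  137.2 323.7]
shut [575.9 -55.4 117. ]
[[ 0.91  -0.414 -0.001]
 [-0.414 -0.91  -0.002]
 [ 0.     0.002 -1.   ]]
```

```bash
cat >> h.py <<'E'
C=Ro.from_euler('z',1.472).as_matrix(); O=np.array([588.7,74,0])
def W(X): return C@np.asarray(X,float)+O
def Rt(lean):  # tool rotation: tool x = -chest y, z leans toward chest +x
    z=C@[np.sin(lean),0,-np.cos(lean)]; x=C@[0,-1,0]
    return Ro.from_matrix(np.c_[x,np.cross(z,x),z])
def go(P,lean):
    s=arm.read_state(); R=Ro.from_quat(s["ee_rot"])
    print((R.inv().apply(np.asarray(P)-s["position"])).round(1),(R.inv()*Rt(lean)).as_rotvec().round(3))
def st():
    s=arm.read_state();print({k:np.round(s[k],2) for k in("clock","joints","position","contact_force","gripper_width","grasp_force")})
d=C@[.78,0,-.63]; knee=np.array([484.3,123.5,145])
E
python3 - <<'E'
from h import *
p=knee-130*d; print(p)
go(p+[0,0,190],0); go(p,.87); st()
E
```

```text
[474.29834157  22.59446582 226.9       ]
[ 422.5  407.9 -185.7] [ 0.002  0.    -0.328]
[422.5 407.5   4.3] [ 0.864 -0.143 -0.307]
{'clock': np.float64(0.1), 'joints': array([ 1.4 ,  0.39,  0.01, -0.  , -1.19, -0.26]), 'position': array([258.48, 568.47, 230.33]), 'contact_force': array([-0.12, -0.19, -0.44]), 'gripper_width': np.float64(85.38), 'grasp_force': np.float64(0.0)}
```

servo_tool(rows=[[[0,0,0,-62,0,0,0],[0,20,20,-120,0,0,-0.1],[0,423,408,-186,0,0,-0.328],[0,423,408,-186,0,0,-0.328],[0,423,408,-186,0,0,-0.328],[0,423,408,-186,0,0,-0.328],[0,423,408,-186,0,0,-0.328],[0,423,408,-186,0,0,-0.328],[0,423,408,-186,0,0,-0.328],[0,423,408,-186,0,0,-0.328]]])

```text
clock: 1.35
position: [451.3, 79.9, 409.7]
ee_rot: [0.999, -0.049, -0.0, -0.0]
contact_force: [1.3, 0.8, -0.3]
gripper_width: 0.4
grasp_force: 0.0
```

```bash
python3 - <<'E'
from h import *
go(knee-130*d,.87); st()
E
```

```text
[ 28.5  54.8 182.8] [0.87 0.   0.  ]
{'clock': np.float64(1.35), 'joints': array([ 0.53,  0.01, -0.03, -0.  , -1.53,  0.94]), 'position': array([451.32,  79.89, 409.69]), 'contact_force': array([ 1.31,  0.76, -0.32]), 'gripper_width': np.float64(0.39), 'grasp_force': np.float64(0.0)}
```

servo_tool(rows=[[[0,28,55,0,0.17,0,0],[0,28,55,30,0.35,0,0],[0,28,55,80,0.52,0,0],[0,28,55,130,0.7,0,0],[0,28,55,180,0.87,0,0],[0,28,55,180,0.87,0,0],[0,28,55,180,0.87,0,0]]])

```text
clock: 2.22
position: [474.6, 23.9, 230.8]
ee_rot: [0.906, -0.044, 0.022, -0.42]
contact_force: [0.5, 0.2, 1.0]
gripper_width: 0.2
grasp_force: 0.0
```

```bash
python3 - <<'E'
from h import *
go(knee-30*d,.87); st()
import cv2
cv2.imwrite("pics/side1.png",cv2.resize(arm.get_image("side")[110:280,220:420,::-1],(800,600)) if 0 else cv2.hconcat([cv2.resize(arm.get_image("side")[120:270,240:390,::-1],(400,400),interpolation=2),cv2.resize(arm.get_image("wrist")[:,:,::-1],(400,400))]))
print(arm.camera_params("wrist"))
print(proj("wrist",knee))
E
```

```text
[ -0.2   1.5 101.7] [ 0.002 -0.001  0.002]
{'clock': np.float64(2.22), 'joints': array([-0.21,  0.26, -0.15, -0.88, -1.39,  1.96]), 'position': array([474.56,  23.95, 230.83]), 'contact_force': array([0.5 , 0.18, 0.98]), 'gripper_width': np.float64(0.15), 'grasp_force': np.float64(0.0)}
{'intrinsics': array([[321.69064132,   0.        , 275.8929771 ],
       [  0.        , 321.69064132, 207.17537253],
       [  0.        ,   0.        ,   1.        ]]), 'R': array([[-0.05581268, -0.64436831, -0.76267583],
       [-0.98039063, -0.10922355,  0.16402568],
       [-0.18899511,  0.75687495, -0.6256366 ]]), 't': array([219.69003686, 456.70256916, 372.88721439])}
[278.71510814 198.33694806]
```

View pics/side1.png

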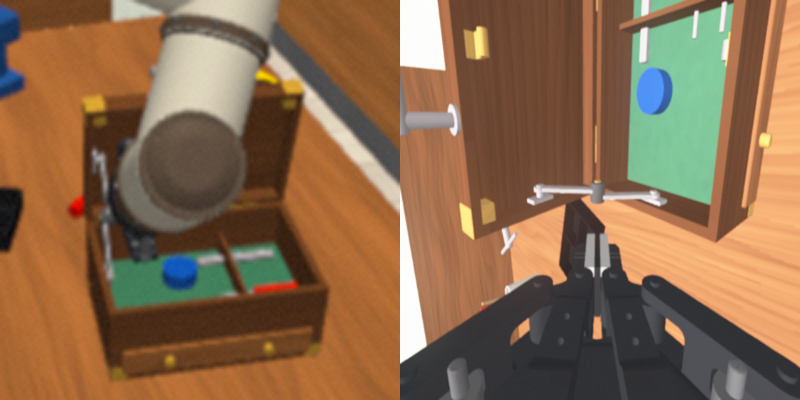

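servo_tool(rows=[[[0,-1,1,50,0,0,0],[0,-1,1,95,0,0,0],[0,-1,1,108,0,0,0],[0,-1,1,115,0,0,0],[0,-1,1,121,0,0,0],[0,-1,1,126,0,0,0],[0,-1,1,131,0,0,0],[0,-1,1,135,0,0,0]]])

```text
clock: 3.32
position: [483.9, 126.3, 142.8]
ee_rot: [0.906, -0.045, 0.022, -0.421]
contact_force: [0.2, -1.6, 5.6]
gripper_width: 0.1
grasp_force: 2.4
```

```bash
python3 - <<'E'
from h import *
go(knee+14*d,.87); st()
E
```

```text
[ 0.7 -0.2 10.5] [-0.001 -0.002  0.001]
{'clock': np.float64(3.32), 'joints': array([-0.03,  0.36, -0.26, -1.  , -1.14,  2.04]), 'position': array([483.87, 126.28, 142.78]), 'contact_force': array([ 0.17, -1.6 ,  5.59]), 'gripper_width': np.float64(0.06), 'grasp_force': np.float64(2.41)}
```

servo_tool(rows=[[[0,0,0,5,0,0,0],[0,0,0,10,0,0,0],[0,0,0,15,0,0,0],[0,0,0,18,0,0,0],[0,0,0,18,0,0,0]]])

```text
clock: 3.95
position: [484.9, 135.8, 129.0]
ee_rot: [0.907, -0.045, 0.022, -0.417]
contact_force: [-1.7, -14.1, 2.4]
gripper_width: -0.0
grasp_force: 10.5
```

```bash
python3 - <<'E'
from h import *
st()
import cv2
cv2.imwrite("pics/w2.png",arm.get_image("wrist")[:,:,::-1])
E
```

```text
{'clock': np.float64(3.95), 'joints': array([-0.01,  0.38, -0.27, -1.01, -1.1 ,  2.05]), 'position': array([484.88, 135.81, 129.02]), 'contact_force': array([ -1.7 , -14.13,   2.39]), 'gripper_width': np.float64(-0.02), 'grasp_force': np.float64(10.52)}
```

View pics/w2.png

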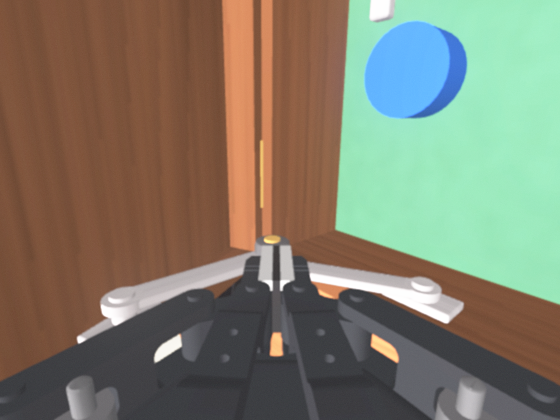

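servo_tool(rows=[[[0,0,0,-40,0,0,0],[0,0,0,-100,0,0,0],[0,0,0,-150,0,0,0],[30,0,-60,-210,0,0,0],[30,0,-120,-230,-0.17,0,0],[85,0,-150,-240,-0.34,0,0],[85,0,-150,-240,-0.51,0,0],[85,0,-150,-240,-0.69,0,0],[85,0,-150,-240,-0.87,0,0],[85,0,-150,-240,-0.87,0,0]]])

```text
clock: 5.25
position: [475.4, 56.0, 398.2]
ee_rot: [0.999, -0.047, -0.001, 0.001]
contact_force: [0.6, 0.5, 0.2]
gripper_width: 84.7
grasp_force: 0.0
```

```bash
python3 - <<'E'
from h import *
st()
import cv2
a=arm.get_image("side")[120:270,240:390,::-1];b=arm.get_image("top")[90:225,210:345,::-1]
cv2.imwrite("pics/s3.png",cv2.hconcat([cv2.resize(a,(400,400),interpolation=2),cv2.resize(b,(400,400),interpolation=2)]))
for th in (1.396,1.33,1.25):
    for n in("side","top"): print(th,n,[proj(n,W(handle(th)+[0,e,0])).round(1).tolist() for e in(55,-55)])
go(W(handle(1.33))+[0,0,60],0)
E
```

```text
{'clock': np.float64(5.25), 'joints': array([ 0.46,  0.06, -0.01,  0.  , -1.51,  1.02]), 'position': array([475.37,  55.97, 398.17]), 'contact_force': array([0.63, 0.53, 0.17]), 'gripper_width': np.float64(84.75), 'grasp_force': np.float64(0.0)}
1.396 side [[296.0, 146.4], [331.3, 143.2]]
1.396 top [[246.0, 166.5], [250.8, 123.9]]
1.33 side [[297.0, 149.3], [332.6, 146.1]]
1.33 top [[251.8, 167.2], [256.5, 124.7]]
1.25 side [[298.2, 153.3], [334.1, 149.9]]
1.25 top [[258.7, 168.2], [263.4, 125.8]]
[110.8 -79.9  17.5] [-0.001  0.001  0.001]
```

View pics/s3.png

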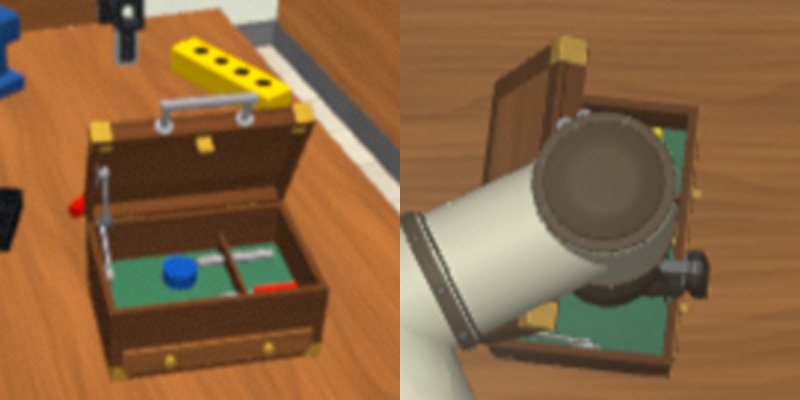

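```bash
python3 - <<'E'
from h import *
for th in (1.15,1.12): print(W(handle(th)));go(W(handle(th))+[0,0,70],0);print([proj("side",W(handle(th)+[0,e,0])).round(1).tolist() for e in(55,-55)])
E
```

```text
[589.79346833  85.03187098 310.70991615]
[110.7 -41.8  18.3] [-0.001  0.001  0.001]
[[299.7, 158.8], [336.0, 155.3]]
[589.1883519   78.9269238  308.25028663]
[110.7 -35.6  20.7] [-0.001  0.001  0.001]
[[300.1, 160.6], [336.5, 157.1]]
```

servo_tool(rows=[[[60,55,-20,0,0,0,0],[60,110,-40,10,0,0,0],[60,110,-40,10,0,0,0],[60,110,-40,10,0,0,0]]])

```text
clock: 5.85
position: [589.3, 81.4, 389.4]
ee_rot: [0.999, -0.051, -0.0, -0.0]
contact_force: [-1.0, -0.1, 0.4]
gripper_width: 59.9
grasp_force: 0.0
```

```bash
python3 - <<'E'
from h import *
st()
import cv2
P=arm.camera_params("wrist");cv2.imwrite("pics/w4.png",arm.get_image("wrist")[:,:,::-1])
for th in (1.1,1.15,1.2): print(th,[proj("wrist",W(handle(th)+[0,e,0])).round(1).tolist() for e in(47,-47)])
E
```

```text
{'clock': np.float64(5.85), 'joints': array([ 0.41,  0.27,  0.23, -0.  , -1.53,  1.06]), 'position': array([589.26,  81.37, 389.36]), 'contact_force': array([-1.04, -0.13,  0.43]), 'gripper_width': np.float64(59.93), 'grasp_force': np.float64(0.0)}
1.1 [[283.1, 271.1], [283.6, 148.1]]
1.15 [[269.9, 273.6], [268.9, 148.7]]
1.2 [[256.0, 275.9], [253.3, 149.2]]
```

View pics/w4.png

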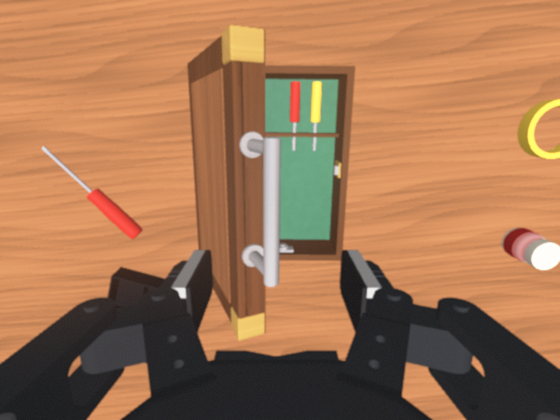

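servo_tool(rows=[[[40,0,-2,40,0,0,0],[40,0,-2,75,0,0,0],[40,0,-2,95,0,0,0],[40,0,-2,95,0,0,0],[20,0,-2,95,0,0,0],[8,0,-2,95,0,0,0],[0,0,-2,95,0,0,0],[0,0,-2,95,0,0,0],[0,0,-2,95,0,0,0]]])

```text
clock: 7.02
position: [589.6, 84.5, 297.0]
ee_rot: [0.999, -0.049, 0.002, -0.0]
contact_force: [-3.3, -1.4, 6.7]
gripper_width: 9.7
grasp_force: 58.7
```

```bash
python3 - <<'E'
from h import *
st()
s=arm.read_state();p=C.T@(s["position"]-O);print(p, p+[0,0,19])
v=p+[0,0,18]-[90,0,105]; ang=np.arctan2(v[2],-v[0])-np.arctan2(12,220);print("lid",ang,np.hypot(v[0],v[2]),np.hypot(220,12))
R=Ro.from_quat(s["ee_rot"])
off=p-handle(ang)
for th in np.arange(np.floor(ang*10)/10,-.01,-.1):
    q=C@(handle(th)+off)+O-s["position"]; print(round(th,2),R.inv().apply(q).round(1))
E
```

```text
{'clock': np.float64(7.02), 'joints': array([ 0.41,  0.3 ,  0.04,  0.  , -1.31,  1.06]), 'position': array([589.64,  84.46, 297.04]), 'contact_force': array([-3.28, -1.44,  6.75]), 'gripper_width': np.float64(9.73), 'grasp_force': np.float64(58.67)}
[1.05001383e+01 9.19822114e-02 2.97038985e+02] [1.05001383e+01 9.19822114e-02 3.16038985e+02]
lid 1.1544688027145031 224.58095042710704 220.32702966272657
1.1 [-0.  11.1  4.5]
1.0 [-0.  30.8 14.4]
0.9 [-0.1 49.4 26.3]
0.8 [-0.1 66.7 39.9]
0.7 [-0.2 82.5 55.1]
0.6 [-0.2 96.8 71.9]
0.5 [ -0.3 109.3  90. ]
0.4 [ -0.3 120.  109.3]
0.3 [ -0.4 128.7 129.6]
0.2 [ -0.5 135.3 150.6]
0.1 [ -0.5 139.7 172.1]
-0.0 [ -0.6 142.  194. ]
```

servo_tool(rows=[[[0,0,6,2.5,0,0,0],[0,0,15,6,0,0,0],[0,0,25,11,0,0,0],[0,0,35,17,0,0,0],[0,0,45,23,0,0,0],[0,0,54,29,0,0,0],[0,0,62,36,0,0,0],[0,0,70,43,0,0,0],[0,0,77,50,0,0,0],[0,0,82.5,55,0,0,0]]])

```text
clock: 8.28
position: [580.7, 2.5, 238.6]
ee_rot: [0.999, -0.05, -0.001, -0.0]
contact_force: [-2.6, 0.8, 2.5]
gripper_width: 9.8
grasp_force: 60.4
```

```bash
cat > g.py <<'E'
from h import *
from scipy.optimize import brentq
st()
s=arm.read_state();p=C.T@(s["position"]-O);print(p)
# lid angle from height, bar 13.5 above TCP
ang=brentq(lambda t:handle(t)[2]-13.5-p[2],-.2,1.4);print("lid",ang,"x err",p[0]-handle(ang)[0])
R=Ro.from_quat(s["ee_rot"])
for th in np.arange(round(ang*20)/20-.05,-.01,-.05):
    q=C@(handle(th)+[0,0,-13.5])+O-s["position"]; print(round(th,2),R.inv().apply(q).round(1))
E
python3 g.py
```

```text
{'clock': np.float64(8.28), 'joints': array([ 0.28,  0.31, -0.09, -0.  , -1.18,  1.19]), 'position': array([580.7 ,   2.48, 238.63]), 'contact_force': array([-2.65,  0.84,  2.46]), 'gripper_width': np.float64(9.76), 'grasp_force': np.float64(60.43)}
[-71.95661761   0.9050424  238.63003639]
lid 0.6767312133305253 x err 2.045676247635811
0.65 [0.9 5.9 4.4]
0.6 [ 0.9 12.8 13. ]
0.55 [ 0.9 19.3 21.9]
0.5 [ 1.  25.4 31.1]
0.45 [ 1.  30.9 40.6]
0.4 [ 1.  36.  50.4]
0.35 [ 1.  40.6 60.4]
0.3 [ 1.  44.7 70.6]
0.25 [ 1.  48.3 81. ]
0.2 [ 1.  51.3 91.6]
0.15 [  1.1  53.8 102.4]
0.1 [  1.1  55.8 113.2]
0.05 [  1.1  57.2 124.1]
-0.0 [  1.1  58.1 135.1]
```

servo_tool(rows=[[[0,0,6,5,0,0,0],[0,0,12,13,0,0,0],[0,0,18.5,22,0,0,0],[0,0,24.5,31,0,0,0],[0,0,30,40.5,0,0,0],[0,0,35,50,0,0,0],[0,0,40,60,0,0,0],[0,0,44,70,0,0,0],[0,0,47.5,81,0,0,0],[0,0,50.5,91,0,0,0]]])

```text
clock: 9.52
position: [575.3, -47.5, 147.2]
ee_rot: [0.999, -0.049, -0.001, -0.0]
contact_force: [-3.4, 5.2, -0.2]
gripper_width: 9.3
grasp_force: 58.4
```

```bash
python3 g.py
```

```text
{'clock': np.float64(9.52), 'joints': array([ 0.2 ,  0.38, -0.23, -0.  , -0.97,  1.27]), 'position': array([575.32, -47.54, 147.22]), 'contact_force': array([-3.45,  5.17, -0.16]), 'gripper_width': np.float64(9.27), 'grasp_force': np.float64(58.44)}
[-122.2681422     1.32971023  147.22346457]
lid 0.2011980115063167 x err 0.895868590445204
0.15 [ 1.4  3.5 11. ]
0.1 [ 1.4  5.4 21.8]
0.05 [ 1.4  6.9 32.7]
0.0 [ 1.4  7.7 43.7]
```

servo_tool(rows=[[[0,0,2,6,0,0,0],[0,0,4,13,0,0,0],[0,0,5.5,20,0,0,0],[0,0,6.5,27,0,0,0],[0,0,7,33,0,0,0],[0,0,7.5,38,0,0,0],[0,0,7.5,42,0,0,0],[0,0,7.5,45,0,0,0],[0,0,7.5,46,0,0,0]]])

```text
clock: 10.65
position: [575.1, -53.7, 105.8]
ee_rot: [0.999, -0.049, 0.0, -0.0]
contact_force: [-14.1, 11.1, 22.8]
gripper_width: 9.5
grasp_force: 62.1
```

```bash
python3 g.py
```

```text
{'clock': np.float64(10.65), 'joints': array([ 0.19,  0.42, -0.28, -0.  , -0.87,  1.29]), 'position': array([575.05, -53.73, 105.77]), 'contact_force': array([-14.08,  11.11,  22.81]), 'gripper_width': np.float64(9.49), 'grasp_force': np.float64(62.09)}
[-128.4543297     0.98346616  105.77189663]
lid 0.010329896746350794 x err 1.4099761012083434
```

servo_tool(rows=[[[0,0,0,2,0,0,0],[0,0,0,2,0,0,0],[0,0,0,0,0,0,0]]])

```text
clock: 11.02
position: [575.0, -53.7, 105.9]
ee_rot: [0.999, -0.049, 0.001, -0.001]
contact_force: [-9.4, 8.8, 11.9]
gripper_width: 9.5
grasp_force: 61.0
```

```bash
python3 g.py; python3 - <<'E'
from h import *
import cv2
a=arm.get_image("side")[180:270,260:380,::-1]
cv2.imwrite("pics/s5.png",cv2.resize(a,(800,600),interpolation=2))
E
```

```text
{'clock': np.float64(11.02), 'joints': array([ 0.19,  0.42, -0.28, -0.  , -0.87,  1.29]), 'position': array([575.02, -53.71, 105.9 ]), 'contact_force': array([-9.35,  8.8 , 11.86]), 'gripper_width': np.float64(9.5), 'grasp_force': np.float64(61.01)}
[-128.43548614    1.01579043  105.89660109]
lid 0.010897095509589522 x err 1.4206892937141617
```

View pics/s5.png

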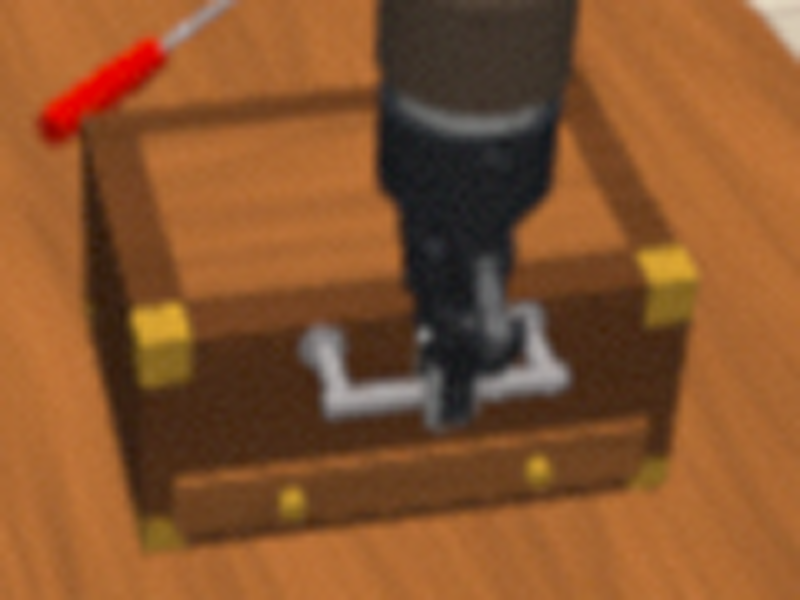

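servo_tool(rows=[[[0,0,0,-1,0,0,0],[20,0,0,-1,0,0,0],[32,0,0,-1,0,0,0],[32,0,0,-1,0,0,0],[32,0,0,-20,0,0,0],[32,0,0,-50,0,0,0],[32,0,0,-110,0,0,0],[32,0,0,-170,0,0,0],[32,0,120,-200,0,0,0],[32,0,120,-200,0,0,0]]])

```text
clock: 12.32
position: [563.9, -175.5, 303.7]
ee_rot: [0.999, -0.048, 0.001, 0.0]
contact_force: [0.0, 0.2, -1.7]
gripper_width: 32.0
grasp_force: 0.0
```

```bash
python3 - <<'E'
from h import *
import cv2
st()
a=arm.get_image("side")[180:270,260:380,::-1]
cv2.imwrite("pics/s6.png",cv2.resize(a,(800,600),interpolation=2))
for th in (0,.03,.06): print(th,[((proj("side",W(handle(th)+[0,e,0]))-[260,180])*6.667).round().tolist() for e in(55,-55)])
E
```

```text
{'clock': np.float64(12.32), 'joints': array([-0.03,  0.28,  0.04,  0.  , -1.33,  1.5 ]), 'position': array([ 563.93, -175.5 ,  303.74]), 'contact_force': array([ 0.02,  0.19, -1.74]), 'gripper_width': np.float64(31.95), 'grasp_force': np.float64(0.0)}
0 [[325.0, 402.0], [565.0, 371.0]]
0.03 [[325.0, 390.0], [566.0, 359.0]]
0.06 [[325.0, 378.0], [567.0, 347.0]]
```

View pics/s6.png

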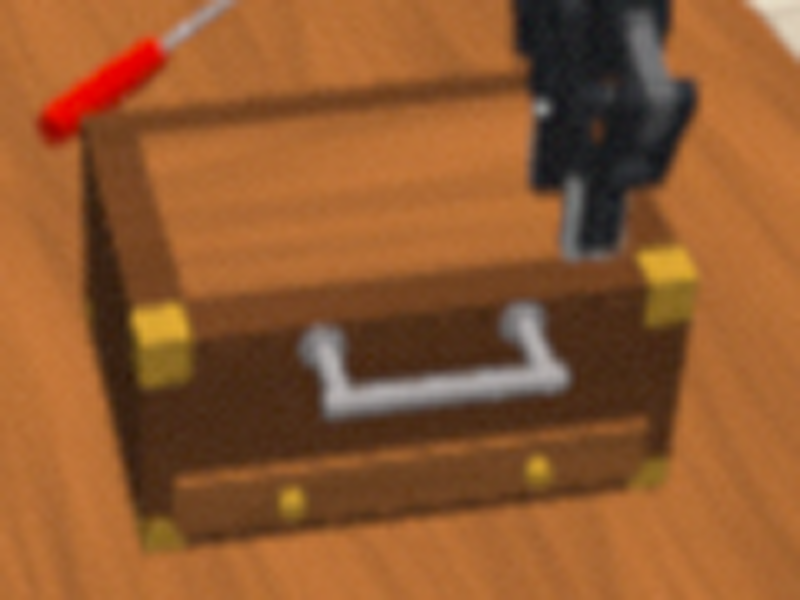

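The bar ends are at about (327,403) and (563,376) in the crop. That fits the shut prediction and did not change after release, so the lid is latched.

```bash
python3 -c "
from bench import arm
print(arm.job_done())"
```

```text
the job is handed in; nothing more can be done
None
```

The stay is broken and the lid was lowered by its handle and pressed home; it stayed shut after release, and I handed the job in at about 12 s. No result came back, and I made no separate check that the jar, tape, screwdriver and tray had not moved.

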